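# Release the spring lock and push the nut shuttle to the wheel end

## Task

The shuttle tray with the lug nuts is locked at the loading end of its track by two spring pins. With closed fingertips press the grooved bar behind the tray down, and while holding it down push the tray along the track past the pins towards the end stop, then let the bar come up so that the pins lock the tray in behind. Only press and push: lift nothing, keep the nuts standing in the tray, and leave the other things on the bench alone.

Things in the scene. Friction and masses are not known exactly. Their poses are not given: they have to be found in the camera images.
- track: Fixed grey track on the bench, 295 long x 137 wide, deck 24 mm above the bench. Origin: on the bench surface, mid-width, under the line joining the two lock pins. x = direction to push the tray, z up. It runs from x = -180 to +115 mm. Side rails 12 mm thick, inner faces at y = +-56.5 mm, tops 36 mm above the bench.
- end_stop (a point): Top middle of the near face of the end stop, a dark cross bar at track x = +95 mm, 42 mm above the bench.
- plunger (a joint): How far the spring bar and its pins are pressed down (m): 0 = up, 0.011 = hard stop. Over 0.007 frees the tray; 0.009 to 0.010 is a good depth. About 3 N to start, 6 N at full depth; it moves straight down wherever it is pressed, and springs back when let go.
- bar_end (a point): Middle of the top of the steel spring bar's end at the loading end; goes down with it. The bar is 34 mm wide and runs along the middle of the track from x = -162.5 to +22.5 mm, passing under the tray; its grooved part sticks out behind the tray. Up, its top is 36 mm above the bench, 12 mm above the deck.
- lock_pin (a point): Top of one of the two steel lock pins, 10 mm diameter, at track x = 0, y = +42 (this one) and -42 mm. They are rigid with the bar: they stand 7 mm above the deck when it is up, and are below the deck when it is pressed over 7 mm.
- shuttle: Loose tray sliding on the deck between the rails, 80 long x 110 wide x 36 mm high, 0.5 to 0.8 kg. Origin: centre of its underside; x along the track, push direction. It straddles the bar on two black runners (|y| = 30 to 55 mm). Floor 19 mm above its underside. Blocked at track x = -45 mm by raised pins; past +45 mm they can rise behind it; at the end stop it is at +55 mm.
- push_wall (a point): Top middle of the tray's rear face (40 mm behind its origin), an upright wall 106 mm wide reaching from 39 to 60 mm above the bench. Fingertips that press the grooved bar behind it can push on it.
- nut_1: Pale steel lug nut, 21 mm across, 24 mm high, standing loose on the floor of the tray, in its front half. Origin: centre of its underside; z up when standing.
- nut_2: Pale steel lug nut, 21 mm across, 24 mm high, standing loose on the floor of the tray, in its front half. Origin: centre of its underside; z up when standing.
- nut_3: Pale steel lug nut, 21 mm across, 24 mm high, standing loose on the floor of the tray, in its front half. Origin: centre of its underside; z up when standing.
- core_tool: Bystander: small red-handled valve core tool, 107 x 18 x 18 mm, loose on the bench beside the track. Origin: centre of its underside. Leave alone.
- valve_stem: Bystander: black rubber valve stem with a brown cap, 52 x 16 x 16 mm, loose on the bench beside the track. Origin: centre of its underside. Leave alone.
- clip_weight: Bystander: grey clip-on wheel weight, 40 x 16 x 15 mm, loose on the bench beside the track. Origin: centre of its underside. Leave alone.
- weight_strip: Bystander: flat strip of four small dark grey weights, 74 x 16 x 4 mm, loose on the bench beyond the end stop. Origin: centre of its underside. Leave alone.

How it is judged:
By the outcome, as a careful person would: the job done as asked, in the order asked, and still so for the second after the job is handed in, with the robot touching nothing.
It also fails if it takes over 40 s, if anything falls off the work surface, if the arm or the gripper's body presses on something with over 40 N, if the wrist force passes 120 N, or if a joint passes its speed limit or range.

## Robot

A 6-joint arm with a two-finger parallel gripper is mounted at the origin on a cart in front of the work surface, level with it; the furniture and walls round the work are solid. World frame = base frame: x ahead of the robot, y to its left, z up, the work surface at z = 0. Lengths are in mm, angles in rad, forces in N, time in s.
With the tool pointing down it reaches from about 350 to 1000 mm from the base axis. Payload 7.1 kg.
Tool frame: the origin (TCP) lies at the very end of the fingers, on their centre line; the grasp point (between the pads) lies 19 mm behind it; z points along the fingers, y is the line along which they close (so a half turn about z gives the same grasp; the last joint's range is limited). The gripper opens to 85 mm and grips with 20 to 120 N. Pads are 22 mm wide; open, the fingers measure 114 mm over their backs; the gripper's body (76 mm by 85 mm) begins 54 mm behind the grasp point. The pads swing forward as they close: fully open they stand 13 mm farther back than shut.
Start: joints at [1.187, 0.423, 1.63, -0, 1.089, -0.019], TCP at [222.944, 583.867, 231.319] pointing down, gripper open.
Joint ranges: [-3, 3], [-0.9, 2.11], [0.09, 2.58], [-1.31, 4.45], [0.11, 2.69], [-2.54, 2.54]. Speed limits (rad/s): [2.39, 2.39, 3.01, 3.14, 3.14, 3.14].

## Interface

Orientations are given as a unit quaternion [x, y, z, w].
In Python, from workcell import bot gives the robot as it stands. The module is installed in compiled form; this text tells all that it offers.
- The arm moves only by the tool servo_tool, never from a script. Its argument "rows" is a list of rows, each an object of numbers: "x", "y", "z": the shift along the tool's x, y, z in cm; "spin": the turn about the tool's z in units of 6 degrees (1.0 is 6 degrees); "jaw": the opening, from 0 (shut) to 1 (fully open). In form: [{"x": .., "y": .., "z": .., "spin": .., "jaw": ..}, ...]. A call has 1 to 5 rows; each row shifts and turns the commanded pose from where the row before left it, along the tool's axes as they then stand; what a row does not reach is not made up. A row lasts 1/12 s, in which the tool goes at most 41.7 mm and 7.16 degrees, less where a joint would pass 70% of its speed; a pose out of reach is approached as far as the arm can. A call is refused whole if a number of a shift passes 4.17 or a number of a turn 1, either way. A call with a gripper value outside its range is refused whole. The fingers move at their own pace and stop on an object; "grip_force" is the grip in N (left out, the last holds). Time passes only in rows, so rows that do not move let the fingers close. It gives the time, the measured TCP pose, the force, the opening and the grip force at its end, in the units of the state.
- bot.state(): the state, without advancing time (a new reading comes with each control period).
- bot.grab_frame(name): name is "scene" or "top" or "wrist"; returns the picture (400x640x3 uint8, red, green, blue); there is no depth.
- bot.camera_params(name): a dict with "K" (3x3 intrinsics, pixels), "distortion" ([k1, k2, p1, p2, k3] as OpenCV has them; the pictures are not rectified), "cam_to_world" (4x4, takes a point from camera to world coordinates); the wrist camera has in their place "tool_from_camera" (4x4, takes a point from camera to tool coordinates, whose origin is the TCP and whose axes are the flange's). Camera axes: x right, y down, z forward; pixel columns grow to the right and rows downward; lengths in mm; the calibration is good to about 2 mm. A picture is of the moment at which its call begins: read the wrist's pose just before it. camera_params takes no time and is no camera call.
- bot.job_done(): hands the job in; it is judged then, once.
The state is a dict: "clock": time; "joints": joint angles; "qvel": joint speeds; "effort": joint torques, N m; "tcp_pos": TCP position; "ee_rot": TCP orientation; "ft_force": force on the tool from outside, world axes, zero at the start; "ft_torque": the same for the moment, N m; "width": finger opening in mm; "finger_force": force on a finger pad.
Only numpy, scipy, OpenCV 4.12 (cv2) and the standard library are available. Lean on these libraries where they do the work, as an engineer would, in place of code of your own. Each camera call takes 0.05 s, during which the arm holds its last target. There are 200 camera calls.

## Working session

There is one attempt and no reset: what is moved stays moved. The work goes in short steps, Python scripts to look and compute and a tool call to move; the robot and the scene stay as the last step left them, time stands still between calls to the robot, and variables do not carry over. Pictures are saved under pics/ and viewed, at most 10 in all, crops included, and the job is handed in when it is done.

Besides the shell and the picture viewer there is one more tool, called after "Emit:" by a JSON object that holds its "name" and its "arguments". servo_tool: Moves the arm, as the interface text tells. Its arguments: {"type":"object","properties":{"rows":{"type":"array"},"grip_force":{"type":"number"}},"required":["rows"]}

```bash
mkdir -p pics; python3 - <<'E'
from workcell import bot
import cv2,numpy as np
s=bot.state();print(s['clock'],s['tcp_pos'],s['ee_rot'],s['width'],s['ft_force'])
for n in ['top','scene']:
    cv2.imwrite(f'pics/{n}0.png',cv2.cvtColor(bot.grab_frame(n),cv2.COLOR_RGB2BGR))
    p=bot.camera_params(n);print(n,np.round(p['K'],1).tolist(),p['distortion'],np.round(p['cam_to_world'],3).tolist())
E
```

```text
0.0 [222.72662623 583.36384298 230.54029819] [ 1.81400390e-01  9.83409012e-01 -7.67100274e-04 -1.56303810e-04] 85.30046727626355 [ 0.46212137 -0.44724482 -0.1844709 ]
top [[415.6, 0.0, 322.5], [0.0, 415.6, 204.6], [0.0, 0.0, 1.0]] [0.02275172 0.         0.         0.         0.        ] [[-0.016, -0.983, 0.182, 370.634], [-1.0, 0.014, -0.011, 31.417], [0.008, -0.182, -0.983, 899.1], [0.0, 0.0, 0.0, 1.0]]
scene [[438.4, 0.0, 320.5], [0.0, 438.4, 193.0], [0.0, 0.0, 1.0]] [-0.10022641  0.          0.          0.          0.        ] [[0.67, -0.462, 0.581, 46.136], [-0.742, -0.402, 0.537, -441.245], [-0.015, -0.791, -0.612, 599.14], [0.0, 0.0, 0.0, 1.0]]
```

View pics/top0.png

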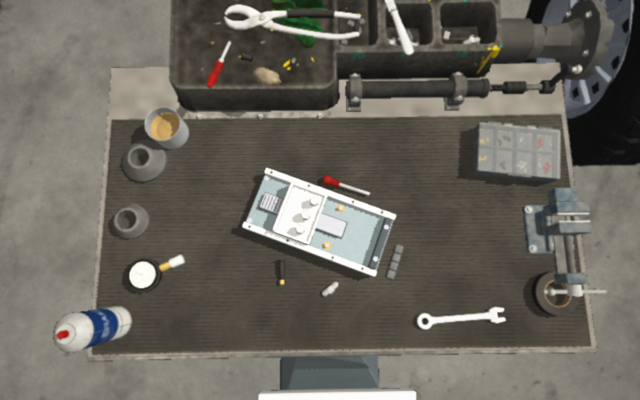

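View pics/scene0.png

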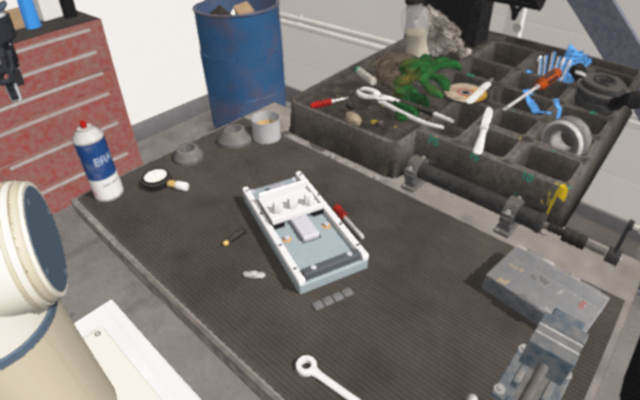

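Top: the track has corners at about (267,170), (396,212), (377,276) and (243,228). The grooved bar is at (270,203), the tray at (300,212), and the pins at (340,208) and (327,246). The push direction is image right and slightly down. Scene: same layout, nuts standing in the tray.

```bash
cat > h.py <<'E'
import cv2,numpy as np
from workcell import bot
def ray(n,uv,z):
    p=bot.camera_params(n);K=np.array(p['K']);T=np.array(p['cam_to_world'])
    q=cv2.undistortPoints(np.array(uv,float).reshape(-1,1,2),K,np.array(p['distortion'])).reshape(-1,2)
    d=np.c_[q,np.ones(len(q))]@T[:3,:3].T;o=T[:3,3]
    return o+d*((z-o[2])/d[:,2])[:,None]
def px(n,P):
    p=bot.camera_params(n);W=np.linalg.inv(np.array(p['cam_to_world']))
    return cv2.projectPoints(np.array(P,float).reshape(-1,1,3),cv2.Rodrigues(W[:3,:3])[0],W[:3,3],np.array(p['K']),np.array(p['distortion']))[0].reshape(-1,2)
E
python3 - <<'E'
from h import *
im=cv2.imread('pics/top0.png')
c=im[155:295,225:415];cv2.imwrite('pics/c0.png',cv2.resize(c,None,fx=4,fy=4,interpolation=cv2.INTER_CUBIC))
s=cv2.imread('pics/scene0.png')[165:300,230:380];cv2.imwrite('pics/c1.png',cv2.resize(s,None,fx=4,fy=4,interpolation=cv2.INTER_CUBIC))
h=cv2.cvtColor(im,cv2.COLOR_BGR2HSV)
m=cv2.inRange(h,(8,70,120),(28,255,255));m[:,:310]=0;m[:,360:]=0;m[:195]=0;m[260:]=0
n,l,st,ce=cv2.connectedComponentsWithStats(m)
print(st[1:],ce[1:])
m=cv2.inRange(h,(0,0,110),(180,255,255));m2=np.zeros_like(m);m2[155:295,225:415]=m[155:295,225:415]
cs=cv2.findContours(m2,cv2.RETR_EXTERNAL,cv2.CHAIN_APPROX_NONE)[0];k=max(cs,key=cv2.contourArea)
print(cv2.minAreaRect(k),cv2.boxPoints(cv2.minAreaRect(k)))
E
```

```text
[[336 204   9   9  37]
 [323 241   8   9  40]] [[339.89189189 208.21621622]
 [326.375      245.1       ]]
((319.6981201171875, 220.8199462890625), (143.37396240234375, 66.84241485595703), 20.456314086914062) [[240.85132 227.07947]
 [264.21228 164.45221]
 [398.54492 214.56042]
 [375.18396 277.18768]]
```

View pics/c0.png

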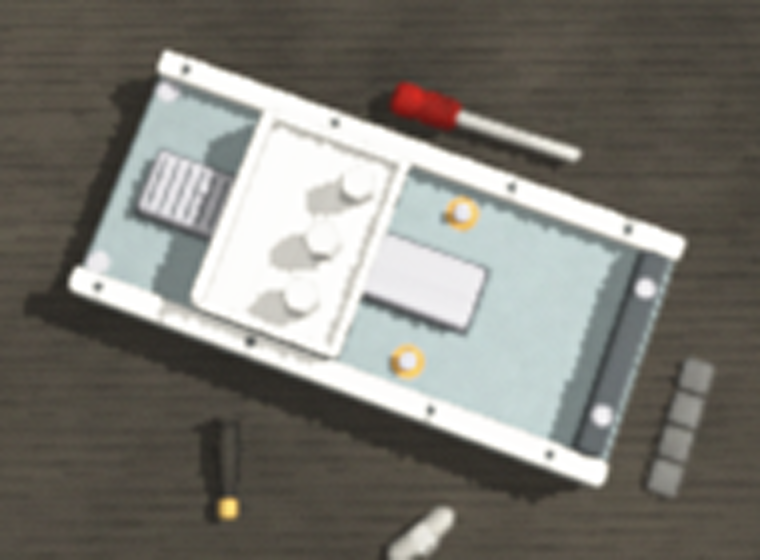

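View pics/c1.png

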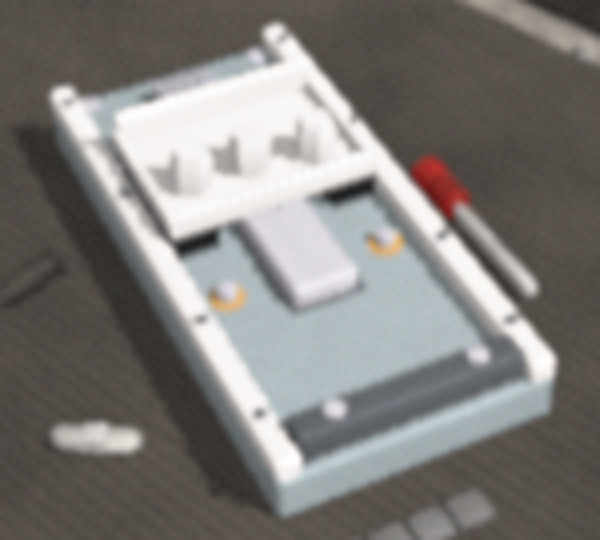

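Crops: the orange pin rings are at crop (461,213) and (407,361). The bar's loading end runs (155,152) to (136,208), the tray's rear top edge (268,108) to (193,300), and the rail outer corners are (163,50), (687,238), (603,487) and (70,290). All three nuts are standing.

```bash
cat >> h.py <<'E'
def frame(): return np.load('f.npz')['o'],float(np.load('f.npz')['a'])
E
python3 - <<'E'
from h import *
up=lambda P:(np.array(P,float)+.5)/4-.5+np.array([225,155])
pins=ray('top',[[339.89,208.22],[326.375,245.1]],24)
cor=ray('top',up([[163,50],[687,238],[603,487],[70,290]]),36)
bar=ray('top',up([[155,152],[136,208]]),36)
tr=ray('top',up([[268,108],[193,300]]),60)
be=ray('top',up([[489,268],[467,331]]),36)
print('pins',pins,np.linalg.norm(pins[0]-pins[1]));print('cor',cor,[np.linalg.norm(cor[i]-cor[i-1]) for i in range(4)])
X=np.vstack([pins,cor])[:,:2];L=np.array([[0,42],[0,-42],[-180,68.5],[115,68.5],[115,-68.5],[-180,-68.5]],float)
w=np.array([1,1,1,1,1,1.])
lc=L-L.mean(0);xc=X-X.mean(0)
U,S,V=np.linalg.svd(lc.T@xc);R=(V.T@np.diag([1,np.linalg.det(V.T@U.T)])@U.T)
o=X.mean(0)-R@L.mean(0);a=np.arctan2(R[1,0],R[0,0]);np.savez('f.npz',o=o,a=a)
print('o',o,'yaw deg',np.degrees(a));print('res',X-(L@R.T+o))
for n,P in [('bar',bar),('tray rear',tr),('barfront',be)]: print(n,(P[:,:2]-o)@R)
s=bot.state()
from scipy.spatial.transform import Rotation as Ro
print(Ro.from_quat(s['ee_rot']).as_matrix().round(3))
for t in(-125,-115,-135): print(t,o+R@[t,0])
E
```

```text
pins [[523.8844894  -14.97886954  24.        ]
 [445.57994176  15.31997349  24.        ]] 83.96202755371507
cor [[ 613.56772902  143.35084447   36.        ]
 [ 507.42670608 -132.90969043   36.        ]
 [ 379.15328355  -83.58752387   36.        ]
 [ 484.76585315  190.60068816   36.        ]] [np.float64(137.19501068263608), np.float64(295.94898191089464), np.float64(137.42906185545033), np.float64(293.8251018456771)]
o [484.64100811  -0.59857807] yaw deg -110.97362218778615
res [[ 0.02617815  0.65310915]
 [ 0.15623679  0.88515093]
 [ 0.53630716  0.39402676]
 [-0.01297329 -0.41164084]
 [-0.36328796 -0.12699537]
 [-0.34246085 -1.39365063]]
bar [[-164.07757262   15.37520472]
 [-162.38376511  -16.11646719]]
tray rear [[-112.89745418   53.49787319]
 [-112.99414021  -53.07703796]]
barfront [[ 22.8719893   17.76216798]
 [ 23.12684728 -17.38425963]]
[[-0.934  0.357 -0.   ]
 [ 0.357  0.934 -0.001]
 [ 0.    -0.001 -1.   ]]
-125 [529.38327187 116.11958604]
-115 [525.80389077 106.78213292]
-135 [532.96265297 125.45703917]
```

Emit:
{"name": "servo_tool", "arguments": {"rows": [{"x": -3.02,"y": -2.11,"z": 0,"spin": 0,"jaw": 0},{"x": -3.02,"y": -2.11,"z": 0,"spin": 0,"jaw": 0},{"x": -3.02,"y": -2.11,"z": 0,"spin": 0,"jaw": 0},{"x": -3.02,"y": -2.11,"z": 0,"spin": 0,"jaw": 0},{"x": -3.02,"y": -2.11,"z": 0,"spin": 0,"jaw": 0}], "grip_force": 60}}

```text
clock: 0.52
tcp_pos: [326.7, 429.8, 231.0]
ee_rot: [0.181, 0.983, -0.0, -0.0]
ft_force: [0.9, -0.2, 0.9]
width: 25.6
finger_force: 0.0
```

Emit:
{"name": "servo_tool", "arguments": {"rows": [{"x": -3.02,"y": -2.11,"z": 0,"spin": 0,"jaw": 0},{"x": -3.02,"y": -2.11,"z": 0,"spin": 0,"jaw": 0},{"x": -3.02,"y": -2.11,"z": 0,"spin": 0,"jaw": 0},{"x": -3.02,"y": -2.11,"z": 0,"spin": 0,"jaw": 0},{"x": -3.02,"y": -2.11,"z": 0,"spin": 0,"jaw": 0}]}}

```text
clock: 0.93
tcp_pos: [430.3, 277.3, 231.1]
ee_rot: [0.181, 0.983, -0.0, -0.0]
ft_force: [0.6, 0.4, -0.1]
width: -0.1
finger_force: 0.0
```

Emit:
{"name": "servo_tool", "arguments": {"rows": [{"x": -3.02,"y": -2.11,"z": 0,"spin": 0,"jaw": 0},{"x": -3.02,"y": -2.11,"z": 0,"spin": 0,"jaw": 0},{"x": -3.02,"y": -2.11,"z": 0,"spin": 0,"jaw": 0},{"x": -3.02,"y": -2.11,"z": 0,"spin": 0,"jaw": 0},{"x": -3.02,"y": -2.11,"z": 0,"spin": 0,"jaw": 0}]}}

```text
clock: 1.35
tcp_pos: [533.7, 124.8, 231.1]
ee_rot: [0.181, 0.983, -0.0, -0.0]
ft_force: [0.3, 1.5, -0.3]
width: 0.0
finger_force: 0.0
```

Emit:
{"name": "servo_tool", "arguments": {"rows": [{"x": 0,"y": 0,"z": 0,"spin": 1,"jaw": 0},{"x": 0,"y": 0,"z": 0,"spin": 1,"jaw": 0},{"x": 0,"y": 0,"z": 0,"spin": 1,"jaw": 0},{"x": 0,"y": 0,"z": 0,"spin": 1,"jaw": 0},{"x": 0,"y": 0,"z": 0,"spin": 1,"jaw": 0}]}}

```text
clock: 1.77
tcp_pos: [533.0, 126.3, 230.9]
ee_rot: [0.432, 0.902, -0.0, -0.0]
ft_force: [0.0, 0.7, 0.8]
width: 0.4
finger_force: 0.0
```

Emit:
{"name": "servo_tool", "arguments": {"rows": [{"x": 0,"y": 0,"z": 0,"spin": 1,"jaw": 0},{"x": 0,"y": 0,"z": 0,"spin": 1,"jaw": 0},{"x": 0,"y": 0,"z": 0,"spin": 1,"jaw": 0},{"x": 0,"y": 0,"z": 0,"spin": 1,"jaw": 0},{"x": 0,"y": 0,"z": 0,"spin": 1,"jaw": 0}]}}

```text
clock: 2.18
tcp_pos: [532.9, 126.5, 231.0]
ee_rot: [0.651, 0.759, -0.0, -0.0]
ft_force: [-1.4, 0.8, -1.3]
width: 0.2
finger_force: 0.0
```

Emit:
{"name": "servo_tool", "arguments": {"rows": [{"x": 0,"y": 0,"z": 0,"spin": 1,"jaw": 0},{"x": 0,"y": 0,"z": 0,"spin": 1,"jaw": 0},{"x": 0,"y": 0,"z": 0,"spin": 1,"jaw": 0},{"x": 0,"y": 0,"z": 0,"spin": 1,"jaw": 0},{"x": 0,"y": 0,"z": 0,"spin": 1,"jaw": 0}]}}

```text
clock: 2.6
tcp_pos: [532.9, 126.5, 230.9]
ee_rot: [0.825, 0.565, -0.0, -0.0]
ft_force: [0.9, 0.0, 0.5]
width: -0.2
finger_force: 0.0
```

Emit:
{"name": "servo_tool", "arguments": {"rows": [{"z": 4,"jaw": 0},{"z": 4,"jaw": 0},{"z": 4,"jaw": 0},{"z": 4,"jaw": 0},{"z": 2.4,"jaw": 0}]}}

```text
schema error: expected keys x, y, z, spin, jaw
```

```bash
python3 - <<'E'
from h import *
s=bot.state();o,a=frame();R=np.array([[np.cos(a),-np.sin(a)],[np.sin(a),np.cos(a)]])
print(s['clock'],s['tcp_pos'],(np.array(s['tcp_pos'][:2])-o)@R,s['ft_force'])
s=cv2.cvtColor(bot.grab_frame('scene'),cv2.COLOR_RGB2BGR)[120:300,200:380];t=cv2.cvtColor(bot.grab_frame('top'),cv2.COLOR_RGB2BGR)[130:310,225:405]
cv2.imwrite('pics/d0.png',cv2.resize(np.hstack([s,t]),(800,400),interpolation=cv2.INTER_CUBIC))
E
```

```text
2.6 [532.92226177 126.51817533 230.9453974 ] [-135.97637336   -0.41753617] [0.93161107 0.03635231 0.54894781]
```

View pics/d0.png

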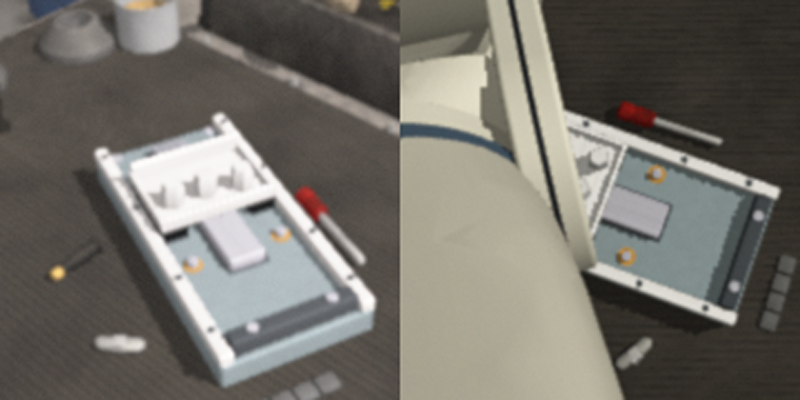

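The picture shows the tray unmoved and the gripper still out of the scene crop, because the descent was refused (missing keys). I'll resend it with all the keys.

Emit:
{"name": "servo_tool", "arguments": {"rows": [{"x": 0,"y": 0,"z": 4,"spin": 0,"jaw": 0},{"x": 0,"y": 0,"z": 4,"spin": 0,"jaw": 0},{"x": 0,"y": 0,"z": 4,"spin": 0,"jaw": 0},{"x": 0,"y": 0,"z": 4,"spin": 0,"jaw": 0},{"x": 0,"y": 0,"z": 2.4,"spin": 0,"jaw": 0}]}}

```text
clock: 3.12
tcp_pos: [531.1, 126.1, 43.7]
ee_rot: [0.823, 0.569, -0.002, -0.001]
ft_force: [-0.4, -0.0, 0.1]
width: 0.5
finger_force: 0.0
```

```bash
cat >> h.py <<'E'
def st():
    s=bot.state();o,a=frame();R=np.array([[np.cos(a),-np.sin(a)],[np.sin(a),np.cos(a)]])
    print(s['clock'],'z',round(s['tcp_pos'][2],1),'track',((np.array(s['tcp_pos'][:2])-o)@R).round(1),'F track',(np.array(s['ft_force'][:2])@R).round(1),'Fz',round(s['ft_force'][2],1))
E
python3 - <<'E'
from h import *
st()
s=cv2.cvtColor(bot.grab_frame('scene'),cv2.COLOR_RGB2BGR)[120:270,200:400]
cv2.imwrite('pics/d1.png',cv2.resize(s,(800,600),interpolation=cv2.INTER_CUBIC))
E
```

```text
3.1167 z 43.7 track [-134.9   -2. ] F track [ 0.2 -0.4] Fz 0.1
```

View pics/d1.png

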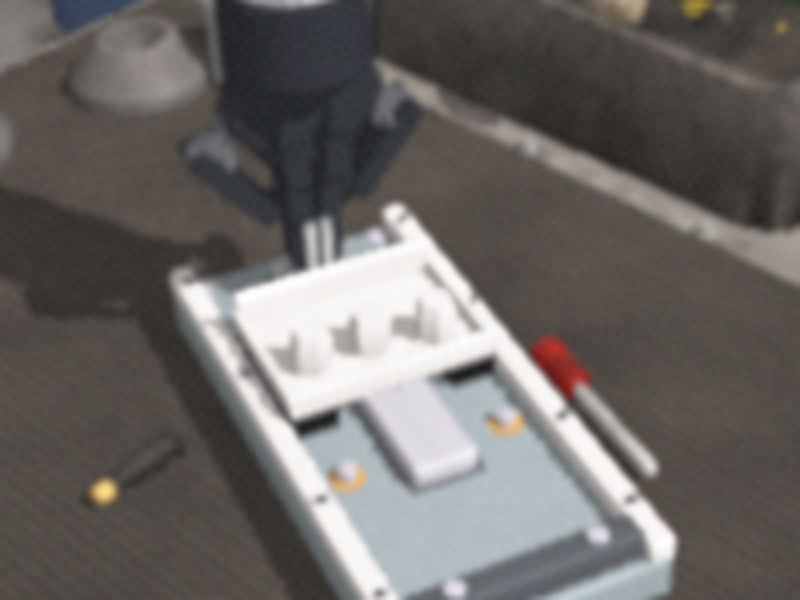

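The closed fingers stand over the bar behind the tray at about (320,240), and nothing is touching. Next I settle, then press.

Emit:
{"name": "servo_tool", "arguments": {"rows": [{"x": 0,"y": 0,"z": 0,"spin": 0,"jaw": 0},{"x": 0,"y": 0,"z": 0,"spin": 0,"jaw": 0},{"x": 0,"y": 0,"z": 0.2,"spin": 0,"jaw": 0},{"x": 0,"y": 0,"z": 0.2,"spin": 0,"jaw": 0},{"x": 0,"y": 0,"z": 0.2,"spin": 0,"jaw": 0}]}}

```text
clock: 3.58
tcp_pos: [534.5, 126.9, 43.0]
ee_rot: [0.823, 0.567, 0.002, 0.001]
ft_force: [-0.3, -0.6, -0.4]
width: 0.0
finger_force: 0.0
```

```bash
python3 -c "
from h import *
st()"
```

```text
3.5833 z 43.0 track [-136.9    0.9] F track [ 0.6 -0. ] Fz -0.4
```

Emit:
{"name": "servo_tool", "arguments": {"rows": [{"x": 0,"y": 0,"z": 0.3,"spin": 0,"jaw": 0},{"x": 0,"y": 0,"z": 0.3,"spin": 0,"jaw": 0},{"x": 0,"y": 0,"z": 0.2,"spin": 0,"jaw": 0},{"x": 0,"y": 0,"z": 0,"spin": 0,"jaw": 0},{"x": 0,"y": 0,"z": 0,"spin": 0,"jaw": 0}]}}

```text
clock: 4.0
tcp_pos: [533.7, 126.7, 33.5]
ee_rot: [0.824, 0.567, 0.0, 0.0]
ft_force: [0.5, 0.4, 4.4]
width: 0.1
finger_force: 1.7
```

```bash
python3 -c "
from h import *
st()"
```

```text
4.0 z 33.5 track [-136.4    0.3] F track [-0.6  0.3] Fz 4.4
```

Emit:
{"name": "servo_tool", "arguments": {"rows": [{"x": 0,"y": 0,"z": 0.25,"spin": 0,"jaw": 0},{"x": 0,"y": 0,"z": 0.25,"spin": 0,"jaw": 0},{"x": 0,"y": 0,"z": 0.2,"spin": 0,"jaw": 0},{"x": 0,"y": 0,"z": 0,"spin": 0,"jaw": 0},{"x": 0,"y": 0,"z": 0,"spin": 0,"jaw": 0}]}}

```text
clock: 4.42
tcp_pos: [533.7, 126.7, 26.4]
ee_rot: [0.824, 0.567, 0.0, 0.0]
ft_force: [0.3, 1.1, 5.6]
width: -0.2
finger_force: 2.9
```

```bash
python3 - <<'E'
from h import *
st()
s=cv2.cvtColor(bot.grab_frame('scene'),cv2.COLOR_RGB2BGR)[120:300,200:400]
cv2.imwrite('pics/d2.png',cv2.resize(s,(660,594),interpolation=cv2.INTER_CUBIC))
st()
E
```

```text
4.4167 z 26.4 track [-136.4    0.2] F track [-1.1 -0.2] Fz 5.6
4.4667 z 26.4 track [-136.4    0.2] F track [0.1 0.6] Fz 6.8
```

View pics/d2.png

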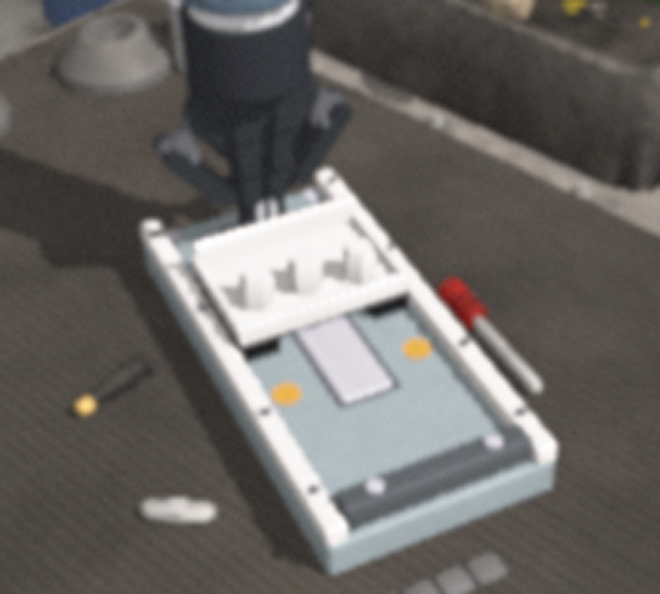

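Pins are down: the rings at (287,393) and (417,348) show no pins, the bar is almost flush with the deck, and the nuts stand. Now the slow push.

Emit:
{"name": "servo_tool", "arguments": {"rows": [{"x": -0.1,"y": 0,"z": 0,"spin": 0,"jaw": 0},{"x": -0.2,"y": 0,"z": 0,"spin": 0,"jaw": 0},{"x": -0.2,"y": 0,"z": 0,"spin": 0,"jaw": 0},{"x": -0.2,"y": 0,"z": 0,"spin": 0,"jaw": 0},{"x": -0.2,"y": 0,"z": 0,"spin": 0,"jaw": 0}]}}

```text
clock: 4.88
tcp_pos: [531.2, 118.9, 26.8]
ee_rot: [0.824, 0.567, 0.001, 0.0]
ft_force: [1.4, 4.4, 5.9]
width: 0.0
finger_force: 2.9
```

Emit:
{"name": "servo_tool", "arguments": {"rows": [{"x": -0.2,"y": 0,"z": 0,"spin": 0,"jaw": 0},{"x": -0.2,"y": 0,"z": 0,"spin": 0,"jaw": 0},{"x": -0.2,"y": 0,"z": 0,"spin": 0,"jaw": 0},{"x": -0.2,"y": 0,"z": 0,"spin": 0,"jaw": 0},{"x": -0.2,"y": 0,"z": 0,"spin": 0,"jaw": 0}]}}

```text
clock: 5.3
tcp_pos: [528.3, 110.2, 26.8]
ee_rot: [0.824, 0.567, 0.002, 0.0]
ft_force: [3.1, 8.1, 4.1]
width: 0.2
finger_force: 5.1
```

```bash
python3 -c "
from h import *
st()"
```

```text
5.3 z 26.8 track [-119.1    1.1] F track [-8.7 -0. ] Fz 4.1
```

Emit:
{"name": "servo_tool", "arguments": {"rows": [{"x": -0.25,"y": 0,"z": 0.03,"spin": 0,"jaw": 0},{"x": -0.3,"y": 0,"z": 0,"spin": 0,"jaw": 0},{"x": -0.3,"y": 0,"z": 0,"spin": 0,"jaw": 0},{"x": -0.3,"y": 0,"z": 0,"spin": 0,"jaw": 0},{"x": -0.3,"y": 0,"z": 0,"spin": 0,"jaw": 0}]}}

```text
clock: 5.72
tcp_pos: [523.7, 96.7, 26.8]
ee_rot: [0.824, 0.567, 0.003, 0.001]
ft_force: [3.3, 8.4, 5.6]
width: 0.4
finger_force: 5.7
```

Emit:
{"name": "servo_tool", "arguments": {"rows": [{"x": -0.3,"y": 0,"z": 0,"spin": 0,"jaw": 0},{"x": -0.3,"y": 0,"z": 0,"spin": 0,"jaw": 0},{"x": -0.3,"y": 0,"z": 0,"spin": 0,"jaw": 0},{"x": -0.3,"y": 0,"z": 0,"spin": 0,"jaw": 0},{"x": -0.3,"y": 0,"z": 0,"spin": 0,"jaw": 0}]}}

```text
clock: 6.13
tcp_pos: [518.4, 82.6, 26.8]
ee_rot: [0.824, 0.567, 0.003, 0.001]
ft_force: [3.5, 8.4, 5.2]
width: -0.1
finger_force: 5.8
```

```bash
python3 -c "
from h import *
st()"
```

```text
6.1333 z 26.8 track [-89.8   1.7] F track [-9.1  0.3] Fz 5.2
```

Emit:
{"name": "servo_tool", "arguments": {"rows": [{"x": -0.3,"y": 0,"z": 0.03,"spin": 0,"jaw": 0},{"x": -0.3,"y": 0,"z": 0,"spin": 0,"jaw": 0},{"x": -0.3,"y": 0,"z": 0,"spin": 0,"jaw": 0},{"x": -0.3,"y": 0,"z": 0,"spin": 0,"jaw": 0},{"x": -0.3,"y": 0,"z": 0,"spin": 0,"jaw": 0}]}}

```text
clock: 6.55
tcp_pos: [513.5, 68.8, 26.8]
ee_rot: [0.824, 0.567, 0.003, 0.001]
ft_force: [3.7, 11.3, 8.2]
width: -0.1
finger_force: 6.6
```

Emit:
{"name": "servo_tool", "arguments": {"rows": [{"x": -0.3,"y": 0,"z": 0,"spin": 0,"jaw": 0},{"x": -0.3,"y": 0,"z": 0,"spin": 0,"jaw": 0},{"x": -0.3,"y": 0,"z": 0,"spin": 0,"jaw": 0},{"x": -0.3,"y": 0,"z": 0,"spin": 0,"jaw": 0},{"x": -0.3,"y": 0,"z": 0,"spin": 0,"jaw": 0}]}}

```text
clock: 6.97
tcp_pos: [508.1, 54.8, 26.7]
ee_rot: [0.824, 0.567, 0.003, 0.001]
ft_force: [3.4, 11.4, 8.5]
width: -0.1
finger_force: 7.0
```

Emit:
{"name": "servo_tool", "arguments": {"rows": [{"x": -0.3,"y": 0,"z": 0,"spin": 0,"jaw": 0},{"x": -0.3,"y": 0,"z": 0,"spin": 0,"jaw": 0},{"x": -0.3,"y": 0,"z": 0,"spin": 0,"jaw": 0},{"x": -0.3,"y": 0,"z": 0,"spin": 0,"jaw": 0},{"x": -0.3,"y": 0,"z": 0,"spin": 0,"jaw": 0}]}}

```text
clock: 7.38
tcp_pos: [502.7, 40.7, 26.8]
ee_rot: [0.824, 0.567, 0.003, 0.001]
ft_force: [4.2, 12.4, 8.8]
width: 0.3
finger_force: 7.4
```

```bash
python3 -c "
from h import *
st()"
```

```text
7.3833 z 26.8 track [-45.1   2. ] F track [-13.1  -0.5] Fz 8.8
```

Emit:
{"name": "servo_tool", "arguments": {"rows": [{"x": -0.3,"y": 0,"z": -0.02,"spin": 0,"jaw": 0},{"x": -0.3,"y": 0,"z": 0,"spin": 0,"jaw": 0},{"x": -0.3,"y": 0,"z": 0,"spin": 0,"jaw": 0},{"x": -0.3,"y": 0,"z": 0,"spin": 0,"jaw": 0},{"x": -0.3,"y": 0,"z": 0,"spin": 0,"jaw": 0}]}}

```text
clock: 7.8
tcp_pos: [497.1, 26.4, 26.8]
ee_rot: [0.824, 0.567, 0.003, 0.001]
ft_force: [3.6, 10.5, 8.3]
width: -0.1
finger_force: 6.6
```

Emit:
{"name": "servo_tool", "arguments": {"rows": [{"x": -0.3,"y": 0,"z": 0,"spin": 0,"jaw": 0},{"x": -0.3,"y": 0,"z": 0,"spin": 0,"jaw": 0},{"x": -0.3,"y": 0,"z": 0,"spin": 0,"jaw": 0},{"x": -0.2,"y": 0,"z": 0,"spin": 0,"jaw": 0},{"x": -0.1,"y": 0,"z": 0,"spin": 0,"jaw": 0}]}}

```text
clock: 8.22
tcp_pos: [492.7, 15.0, 26.7]
ee_rot: [0.824, 0.567, 0.002, 0.001]
ft_force: [3.9, 11.4, 8.5]
width: -0.0
finger_force: 6.7
```

```bash
python3 - <<'E'
from h import *
st()
s=cv2.cvtColor(bot.grab_frame('scene'),cv2.COLOR_RGB2BGR);cv2.imwrite('pics/e0f.png',s)
cv2.imwrite('pics/e0.png',cv2.resize(s[150:300,220:400],(720,600),interpolation=cv2.INTER_CUBIC))
E
```

```text
8.2167 z 26.7 track [-17.5   1.9] F track [-12.   -0.4] Fz 8.5
```

View pics/e0.png

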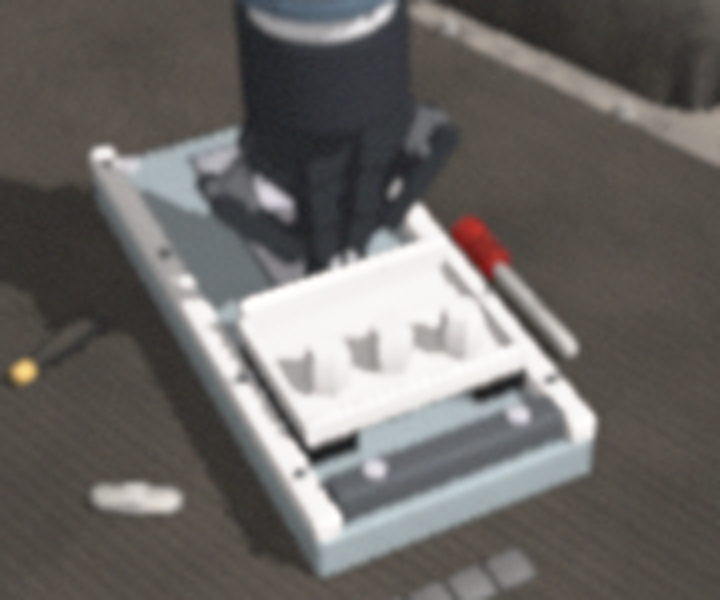

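The tray is short of the end stop, the nuts are standing, and the rear top edge runs about (240,300) to (440,235) in the crop.

```bash
python3 - <<'E'
from h import *
o,a=frame();R=np.array([[np.cos(a),-np.sin(a)],[np.sin(a),np.cos(a)]])
up=lambda P,ox,oy:np.array(P,float)/4+[ox,oy]
f=lambda P,z,ox,oy:print(((ray('scene',up(P,ox,oy),z)[:,:2]-o)@R).round(1))
f([[240,300],[440,235],[312,447],[528,353]],60,220,150) # tray now
f([[116,107],[305,66],[174,235],[383,155]],60,230,165) # tray at start (c1)
f([[290,412],[518,341]],42,230,165) # stop near edge top, want 95
st()
E
```

```text
[[ -5.  -53.1]
 [ -3.2  50.1]
 [ 94.2 -62.1]
 [ 87.2  46.4]]
[[-118.   -51.8]
 [-104.5   47.9]
 [ -13.8  -62.4]
 [ -20.5   49.9]]
[[ 95.2 -55.1]
 [104.   52.6]]
8.2667 z 26.8 track [-17.4   1.9] F track [-9.2  1. ] Fz 9.0
```

Emit:
{"name": "servo_tool", "arguments": {"rows": [{"x": -0.1,"y": 0,"z": 0,"spin": 0,"jaw": 0},{"x": -0.25,"y": 0,"z": 0,"spin": 0,"jaw": 0},{"x": -0.25,"y": 0,"z": 0,"spin": 0,"jaw": 0},{"x": -0.25,"y": 0,"z": 0,"spin": 0,"jaw": 0},{"x": -0.15,"y": 0,"z": 0,"spin": 0,"jaw": 0}]}}

```text
clock: 8.68
tcp_pos: [489.0, 5.8, 26.7]
ee_rot: [0.824, 0.567, 0.002, 0.001]
ft_force: [3.6, 12.2, 8.3]
width: -0.2
finger_force: 6.9
```

Emit:
{"name": "servo_tool", "arguments": {"rows": [{"x": -0.15,"y": 0,"z": 0,"spin": 0,"jaw": 0},{"x": -0.15,"y": 0,"z": 0,"spin": 0,"jaw": 0},{"x": -0.1,"y": 0,"z": 0,"spin": 0,"jaw": 0},{"x": -0.1,"y": 0,"z": 0,"spin": 0,"jaw": 0},{"x": 0,"y": 0,"z": 0,"spin": 0,"jaw": 0}]}}

```text
clock: 9.1
tcp_pos: [487.3, 1.1, 26.8]
ee_rot: [0.824, 0.567, 0.002, 0.001]
ft_force: [3.5, 9.3, 9.2]
width: 0.1
finger_force: 6.1
```

```bash
python3 - <<'E'
from h import *
st()
s=cv2.cvtColor(bot.grab_frame('scene'),cv2.COLOR_RGB2BGR);cv2.imwrite('pics/e1f.png',s)
cv2.imwrite('pics/e1.png',cv2.resize(s[150:300,220:400],(720,600),interpolation=cv2.INTER_CUBIC))
E
```

```text
9.1 z 26.8 track [-2.5  1.9] F track [-9.9 -0. ] Fz 9.2
```

View pics/e1.png

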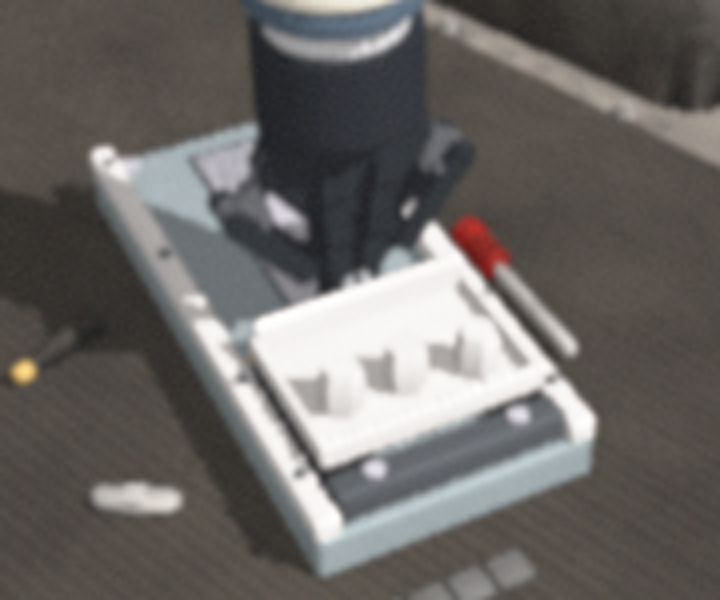

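The tray is now close to the end stop (rear edge about (253,325) to (455,258)), nuts standing. I push 2 mm more, back off the wall, then let the bar up.

Emit:
{"name": "servo_tool", "arguments": {"rows": [{"x": -0.1,"y": 0,"z": 0,"spin": 0,"jaw": 0},{"x": -0.1,"y": 0,"z": 0,"spin": 0,"jaw": 0},{"x": 0,"y": 0,"z": 0,"spin": 0,"jaw": 0}]}}

```text
clock: 9.4
tcp_pos: [486.5, -0.8, 26.7]
ee_rot: [0.824, 0.567, 0.002, 0.001]
ft_force: [3.4, 10.3, 8.6]
width: -0.3
finger_force: 6.4
```

Emit:
{"name": "servo_tool", "arguments": {"rows": [{"x": 0.1,"y": 0,"z": 0,"spin": 0,"jaw": 0},{"x": 0.15,"y": 0,"z": 0,"spin": 0,"jaw": 0},{"x": 0.15,"y": 0,"z": 0,"spin": 0,"jaw": 0},{"x": 0,"y": 0,"z": 0,"spin": 0,"jaw": 0}]}}

```text
clock: 9.73
tcp_pos: [486.3, 1.6, 26.1]
ee_rot: [0.824, 0.567, 0.0, 0.001]
ft_force: [1.2, -2.1, 6.3]
width: 0.4
finger_force: 3.2
```

```bash
python3 -c "
from h import *
st()"
```

```text
9.7333 z 26.1 track [-2.7  0.8] F track [1.6 1.9] Fz 6.3
```

Free of the wall. Now slowly up.

Emit:
{"name": "servo_tool", "arguments": {"rows": [{"x": 0.05,"y": 0,"z": -0.2,"spin": 0,"jaw": 0},{"x": 0,"y": 0,"z": -0.3,"spin": 0,"jaw": 0},{"x": 0,"y": 0,"z": -0.4,"spin": 0,"jaw": 0},{"x": 0,"y": 0,"z": -0.5,"spin": 0,"jaw": 0},{"x": 0,"y": 0,"z": -0.8,"spin": 0,"jaw": 0}]}}

```text
clock: 10.15
tcp_pos: [484.6, 2.5, 47.7]
ee_rot: [0.824, 0.567, -0.001, -0.001]
ft_force: [-0.9, -0.2, -0.1]
width: -0.0
finger_force: 0.0
```

Emit:
{"name": "servo_tool", "arguments": {"rows": [{"x": 0,"y": 0,"z": -1.5,"spin": 0,"jaw": 0},{"x": 0,"y": 0,"z": -2.5,"spin": 0,"jaw": 0},{"x": 0,"y": 0,"z": -3,"spin": 0,"jaw": 0},{"x": 0,"y": 0,"z": -3,"spin": 0,"jaw": 0},{"x": 0,"y": 0,"z": -3,"spin": 0,"jaw": 0}]}}

```text
clock: 10.57
tcp_pos: [484.6, 2.5, 179.3]
ee_rot: [0.824, 0.567, -0.001, -0.001]
ft_force: [1.4, 0.3, 0.1]
width: 0.3
finger_force: 0.0
```

Emit:
{"name": "servo_tool", "arguments": {"rows": [{"x": 2,"y": 0,"z": -2,"spin": 0,"jaw": 0},{"x": 3,"y": 0,"z": -2,"spin": 0,"jaw": 0},{"x": 3,"y": 0,"z": 0,"spin": 0,"jaw": 0},{"x": 2,"y": 0,"z": 0,"spin": 0,"jaw": 0},{"x": 0,"y": 0,"z": 0,"spin": 0,"jaw": 0}]}}

```text
clock: 10.98
tcp_pos: [522.4, 98.7, 218.9]
ee_rot: [0.823, 0.568, 0.001, -0.0]
ft_force: [0.3, 0.8, 0.2]
width: -0.1
finger_force: 0.0
```

```bash
python3 - <<'E'
from h import *
st()
s=cv2.cvtColor(bot.grab_frame('scene'),cv2.COLOR_RGB2BGR);cv2.imwrite('pics/e2f.png',s)
cv2.imwrite('pics/e2.png',cv2.resize(s[150:300,220:400],(720,600),interpolation=cv2.INTER_CUBIC))
E
```

```text
10.9833 z 218.9 track [-106.2   -0.3] F track [-0.9  0. ] Fz 0.2
```

View pics/e2.png

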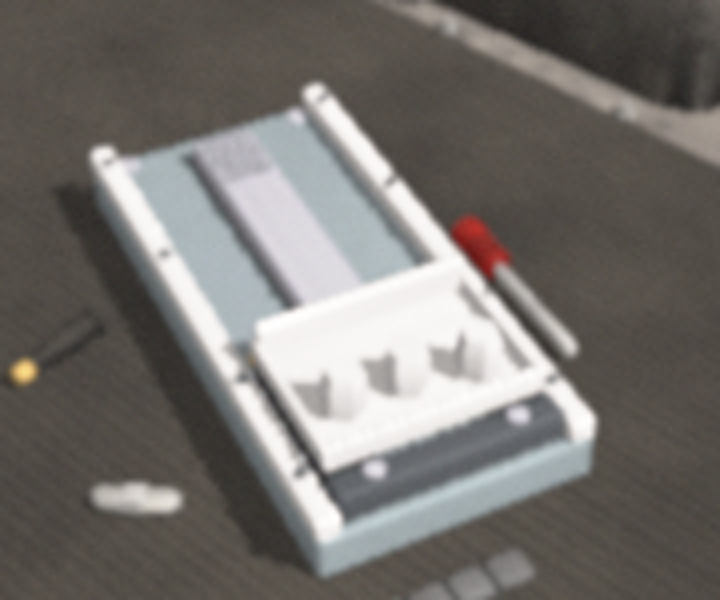

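The bar stands up again (its side face is visible at (230,215)), the nuts are standing, and the bystanders are untouched. A numeric check of the tray and bar height follows.

```bash
python3 - <<'E'
from h import *
o,a=frame();R=np.array([[np.cos(a),-np.sin(a)],[np.sin(a),np.cos(a)]])
f=lambda P,z:print(((ray('scene',np.array(P,float)/4+[220,150],z)[:,:2]-o)@R).round(1))
f([[257,326],[456,261]],60)
W=lambda x,y,z:[*(o+R@[x,y]),z]
for z in(36,26): print(z,((px('scene',[W(-162.5,-17,z),W(-162.5,17,z),W(-60,-17,z),W(-60,17,z)])-[220,150])*4).round())
# is anything orange visible (pin ring) and where, top view
t=bot.grab_frame('top');h=cv2.cvtColor(t,cv2.COLOR_RGB2HSV)
m=cv2.inRange(h,(8,70,120),(28,255,255));m[:,:310]=0;m[:,360:]=0;m[:195]=0;m[260:]=0
n,l,s,c=cv2.connectedComponentsWithStats(m);print(s[1:,4],c[1:].round(1))
m2=cv2.inRange(h,(0,0,215),(180,40,255))
b=cv2.cvtColor(t,cv2.COLOR_RGB2GRAY)
for p in [(0,-42),(0,42)]:
    u=px('top',[W(*p,31)])[0];r,cc=int(round(u[1])),int(round(u[0]));print(u.round(1),b[r-4:r+5,cc-4:cc+5].tolist())
E
```

```text
[[ 14.8 -53.1]
 [ 17.2  47.8]]
36 [[192. 139.]
 [250. 122.]
 [268. 248.]
 [329. 228.]]
26 [[194. 154.]
 [251. 136.]
 [269. 263.]
 [330. 243.]]
[18] [[339.1 206.3]]
[326.9 244.9] [[173, 172, 170, 174, 165, 100, 41, 51, 122], [173, 173, 172, 170, 160, 110, 47, 48, 114], [175, 174, 172, 171, 160, 121, 58, 45, 109], [175, 174, 174, 172, 170, 147, 85, 43, 94], [175, 176, 175, 173, 172, 161, 115, 58, 83], [177, 175, 175, 175, 174, 168, 149, 92, 83], [177, 177, 176, 174, 174, 171, 162, 115, 86], [178, 178, 176, 173, 174, 173, 169, 151, 115], [178, 178, 176, 174, 174, 175, 173, 165, 148]]
[340.4 207.7] [[181, 148, 138, 135, 131, 113, 100, 96, 87], [198, 157, 142, 147, 144, 135, 129, 120, 94], [211, 161, 122, 134, 124, 114, 107, 101, 88], [215, 158, 108, 106, 103, 99, 94, 88, 82], [213, 149, 96, 96, 101, 101, 95, 88, 84], [214, 156, 97, 94, 100, 98, 90, 85, 83], [218, 167, 104, 84, 88, 87, 85, 84, 89], [220, 186, 116, 83, 86, 85, 83, 81, 98], [225, 204, 130, 86, 83, 83, 81, 83, 117]]
```

```bash
python3 - <<'E'
from h import *
g=lambda n:cv2.imread(f'pics/{n}.png',0)
A,B,S=g('e1f'),g('e2f'),g('scene0')
for n in('e0f','e1f'):
    for (y,x,h,w) in [(183,264,14,18),(212,338,12,10)]:
        T=g(n)[y:y+h,x:x+w];r=cv2.matchTemplate(B[y-8:y+h+8,x-8:x+w+8],T,cv2.TM_CCOEFF_NORMED);_,v,_,p=cv2.minMaxLoc(r);print(n,(y,x),v,p[0]-8,p[1]-8)
# bar profile: vertical columns through left edge at crop col 230..240 -> u=278
for u in(266,270,278,282): print(u,'e1',A[180:226,u].tolist());print(u,'e2',B[180:226,u].tolist())
o,a=frame();R=np.array([[np.cos(a),-np.sin(a)],[np.sin(a),np.cos(a)]])
W=lambda x,y,z:[*(o+R@[x,y]),z]
print(((px('scene',[W(-180,-68.5,36),W(-180,68.5,36),W(115,-68.5,36),W(115,68.5,36)])-[220,150])*4).round())
E
```

```text
e0f (183, 264) 0.306057333946228 -8 8
e0f (212, 338) 0.9994798898696899 0 0
e1f (183, 264) 0.6975504159927368 0 -1
e1f (212, 338) 0.9996123909950256 0 0
266 e1 [84, 82, 80, 82, 91, 125, 159, 172, 170, 162, 160, 170, 174, 176, 178, 177, 179, 177, 180, 179, 179, 181, 180, 172, 149, 122, 111, 109, 112, 110, 112, 113, 111, 112, 112, 119, 127, 137, 150, 161, 167, 166, 167, 183, 200, 196]
266 e2 [83, 81, 81, 80, 93, 123, 155, 166, 144, 116, 117, 136, 159, 173, 180, 177, 178, 179, 180, 182, 181, 181, 181, 180, 179, 178, 179, 179, 178, 179, 180, 180, 180, 182, 187, 195, 212, 226, 237, 245, 246, 246, 246, 245, 243, 240]
270 e1 [85, 83, 83, 95, 130, 160, 172, 169, 162, 163, 167, 163, 149, 134, 129, 141, 157, 171, 176, 176, 174, 177, 177, 179, 177, 164, 142, 120, 112, 111, 112, 111, 112, 113, 109, 110, 114, 112, 113, 111, 114, 112, 124, 158, 208, 228]
270 e2 [83, 83, 82, 93, 124, 159, 180, 178, 167, 155, 140, 122, 106, 94, 92, 100, 123, 147, 164, 174, 176, 179, 179, 178, 178, 179, 181, 180, 181, 180, 180, 181, 180, 182, 182, 181, 180, 180, 180, 180, 182, 184, 200, 221, 234, 242]
278 e1 [82, 106
[... 258 characters left out ...]
81, 182, 181, 176, 180, 179, 184, 197, 212, 212, 207, 197, 179, 159, 138, 119, 105, 95, 100, 111, 127, 140, 155, 173, 179, 181, 181, 181, 182, 179, 182, 182, 182, 183, 180, 181, 180, 182]
282 e1 [109, 147, 171, 172, 158, 155, 162, 153, 133, 114, 114, 121, 128, 119, 103, 86, 86, 93, 104, 107, 108, 110, 108, 97, 76, 63, 57, 54, 52, 55, 55, 61, 75, 89, 103, 109, 113, 113, 111, 113, 111, 112, 113, 111, 114, 116]
282 e2 [110, 151, 176, 186, 188, 187, 185, 179, 181, 183, 179, 179, 182, 191, 205, 214, 215, 215, 213, 213, 214, 215, 216, 215, 210, 197, 178, 155, 135, 120, 105, 94, 99, 113, 135, 155, 169, 176, 178, 182, 182, 183, 182, 181, 182, 182]
[[ 91. 149.]
 [322.  80.]
 [322. 524.]
 [601. 414.]]
```

```bash
python3 -c "
from workcell import bot
print(bot.job_done())"
```

```text
the job is handed in; nothing more can be done
None
```

The job is handed in: the tray sits close to the end stop, the bar is back up, the three nuts are standing and the bystanders are where they were. The raised pins are hidden behind the tray in the last view, so that they lock it is inferred from the bar height and the tray position (about +53 to +55 mm).

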